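# Bend-proof a glued blank: stand it in the slotted anvils and hold the proof load

## Robot

A 6-joint arm with a two-finger parallel gripper is mounted at the origin on a cart in front of the work surface, level with it; the furniture and walls round the work are solid. World frame = base frame: x ahead of the robot, y to its left, z up, the work surface at z = 0. Lengths are in m, angles in rad, forces in N, time in s.
With the tool pointing down it reaches from about 0.375 to 0.975 m from the base axis. Payload 3.8 kg.
Tool frame: the origin (TCP) lies at the very end of the fingers, on their centre line; the grasp point (between the pads) lies 19 mm behind it; z points along the fingers, y is the line along which they close (so a half turn about z gives the same grasp; the last joint's range is limited). The gripper opens to 85 mm and grips with 20 to 120 N. Pads are 22 mm wide; open, the fingers measure 114 mm over their backs; the gripper's body (76 mm by 85 mm) begins 54 mm behind the grasp point. The pads swing forward as they close: fully open they stand 13 mm farther back than shut.
Start: joints at [-1.149, 0.264, 1.604, -0, 1.274, -0.037], TCP at [0.299, -0.605, 0.231] pointing down, gripper open.
Joint ranges: [-2.63, 2.63], [-0.94, 2.18], [0.31, 2.57], [-1.31, 4.45], [0, 2.66], [-2.55, 2.55]. Speed limits (rad/s): [2.57, 2.57, 3.14, 3.14, 3.14, 3.14].

## Interface

Orientations are given as a rotation vector (axis times angle).
In Python, from workcell import bot gives the robot as it stands. The module is installed in compiled form; this text tells all that it offers.
- The arm moves only by the shell command python3 -m jog 'ROWS' [OPENING] [FORCE]. ROWS is a JSON list that holds a single list of rows (three levels of brackets), with 1 to 5 rows, each of 4 numbers: dx, dy, dz in shares of the most that a row can go, 1 being 62.5 mm, then a turn about the tool's z in fractions of the full range, 1 being pi rad; each row shifts and turns the commanded pose from where the row before left it, along the tool's axes as they then stand; what a row does not reach is not made up. A row lasts 1/8 s, in which the tool goes at most 0.0625 m and 0.188 rad, less where a joint would pass 70% of its speed; a pose out of reach is approached as far as the arm can. OPENING is the opening from 0.0 (shut) to 1.0 (fully open), set as the command begins (- or left out keeps the last). The fingers move at their own pace and stop on an object; FORCE is the grip in N (left out, the last holds). Time passes only in rows, so rows that do not move let the fingers close. It prints the time, the measured TCP pose, the force, the opening and the grip force at its end. No shift or turn number may pass 1 either way. Input that does not fit is refused with a message, and nothing moves.
- bot.read_state(): the state, without advancing time (a new reading comes with each control period).
- bot.read_camera(name): name is "scene" or "top" or "wrist"; returns the picture (480x640x3 uint8, red, green, blue); there is no depth.
- bot.camera_info(name): a dict with "intrinsics" (3x3 intrinsics, pixels), "k1" (the pictures are not rectified: a ray, as slopes to the right and down, at radius r is drawn at 1 + k1 r^2 times it, then the intrinsics apply), "extrinsics" (4x4, takes a point from camera to world coordinates). Camera axes: x right, y down, z forward; pixel columns grow to the right and rows downward; lengths in m; the calibration is good to about 2 mm. A picture is of the moment at which its call begins: read the wrist's pose just before it. camera_info takes no time and is no camera call; for the wrist camera it gives the pose at the moment of the call.
- bot.finish_job(): hands the job in; it is judged then, once.
Trained networks look in the newest picture that a camera, given by its name, has taken for a name from the list of things; names that differ only in an ending like _2 or _b are one class to them, and where a whole thing is asked for, a point or a joint stands for the part that bears it (a point fixed in the world has none). Each returns a list of dicts, best first, with "conf" (0 to 1); they miss things now and then, are a little off and sometimes report something else, mostly with a low value. They report only what shows in the picture. A call takes as long as a camera call. They do not tell look-alikes from the thing itself.
- bot.search_frame(camera, thing): "box" ([left, top, right, bottom] in pixels, round what is visible of it).
- bot.regions_of(camera, thing): "pixels" (480x640 bool, what is visible of it) and "box" ([left, top, right, bottom] in pixels, round what is visible of it).
- bot.spot_point(camera, thing): "pixel" ([row, column] in pixels: a listed point, or the origin of a listed thing).
The state is a dict: "time": time; "q": joint angles; "joint_vel": joint speeds; "joint_torque": joint torques, N m; "tool_pos": TCP position; "tcp_rot": TCP orientation; "wrist_force": force on the tool from outside, world axes, zero at the start; "torque": the same for the moment, N m; "width": opening from 0.0 (shut) to 1.0 (fully open); "grip_force": force on a finger pad.
Only numpy, scipy, OpenCV 4.12 (cv2) and the standard library are available. Lean on these libraries where they do the work, as an engineer would, in place of code of your own. Each camera call takes 0.05 s, during which the arm holds its last target. There are 200 camera calls.

## Task

Give the glued board blank (striped, layered edges) its bend proof: take it from the wooden rack and stand it on edge, fully down, in the slots of the proof rig's two steel anvils and let go of it, then draw the rig's black T-handle straight out against its spring until the pointer stands in the red band, never pulling beyond the band. Keep hold of the handle and finish while still holding the load there; leave the beech spacer, calipers, tape roll and weight where they are.

Things in the scene. Friction and masses are not known exactly. Their poses are not given: they have to be found in the camera images.
- test_blank: Glued blank: reddish-brown board, layered stripes on its edges, 34 (x) x 72 (y) x 13 mm (z), 30 g; origin at the centre of one broad face, the other is at z = +13 mm. It starts on edge in an outer groove of the wooden rack: y level along the groove, x straight down, z along the rack's x; top edge 44 mm above the table. Pinch its broad faces near the top at mid length.
- blank_mid (a point): Centre of the blank's volume, 17 mm below its top edge when it stands on edge. Axes as test_blank.
- waiting_rack: Fixed pale wooden rack, 160 (x) x 90 (y) x 22 mm, origin under its centre. Three grooves run along its y at x = -50, 0 and +50 mm, 20.5 mm wide, 12 mm deep (groove floor 10 mm above the table). The middle one is empty.
- proof_rig: Fixed bend-proof rig on a grey base plate 170 x 150 x 12 mm (x from -63 to +107 mm). Origin at table height on its middle line; its x points away from the handle, which is pulled along -x, roughly towards the robot. Two slotted steel anvil posts stand at x = 50 mm, y = +-26 to +-46 mm, their slots open upwards and towards each other; the blank's two ends drop into these.
- slot_seat (a point): Midway between the slots, at the height of their ledges (rig x 50, y 0, z 30 mm); axes as the rig. The blank seats with its length along y, broad faces to +-x, lower edge on the ledges, centre 17 mm above this point. Slots: 16.4 mm wide, 81 mm between end cheeks, flared lips up to 71 mm above the table add 4 mm lead-in all round. The 52 mm between the posts is free for fingers above z = 46 mm.
- loading_cage: Sliding steel frame of the rig; origin and axes as the rig at rest. Crossheads (136 mm wide, top 46 mm high) before and behind the posts; spring barrel at the front. Its nose rests 13.5 mm behind the slots' centre line. Pulled by the handle it slides first (about 9 mm, 1 N) until the nose presses the blank on the slots' front walls (with no blank: 14 mm). Then the spring stretches.
- pull_handle (a joint): How far the T-handle is drawn out of the spring barrel, relative to the cage (m): 0 at rest, 0.044 at its stop. Spring force = 3.5 N + 350 N/m x this value (14 N in mid band). The pointer is in the red band from 0.026 to 0.034. It springs back when let go. With the blank seated the whole handle travel from rest to mid band is about 39 mm.
- handle_grip (a point): Centre of the black T-bar: round, 16 mm diameter, 90 mm long along the rig's y, axis 74 mm above the table, at rig x = -95 mm at rest, on a cranked steel stem that comes up from below; moves with the handle. Free before, behind and above it; fingertips must stay higher than 56 mm above the table behind it (scale plate). Take it from above, one finger before and one behind the bar.
- pointer (a point): Top of the black pointer on the barrel's white scale plate, 57 mm above the table, at rig x = -4 mm at rest; moves with the handle.
- proof_mark (a point): Middle of the red band (8 mm wide along rig x) on the barrel's white scale plate, 30 mm to the rig's -x of the resting pointer, same height; moves with the cage.
- beech_spacer: Bystander: shorter, thicker wood-grained block 30 x 60 x 18 mm on edge in the other outer groove of the rack. Leave it there.
- calipers: Bystander: steel calipers lying flat at the left, 70 x 220 x 8 mm. Origin under the middle.
- tape_ring: Bystander: roll of brown tape, 96 mm across, 48 mm high, at the left. Origin under the middle.
- steel_weight: Bystander: pale taped weight, 44 x 118 x 30 mm, at the back. Origin under the middle.
Not all that is in view belongs to the job. Leave any blue, orange or yellow look-alike of the test_blank alone.

How it is judged:
On the way, in this order (a step that is already met when the one before it is completed fails the run):
1. the blank stands on edge, fully down in both slots of the anvils, let go, with the handle not yet drawn (x of blank_mid in the frame of slot_seat between -0.004 and 0.004 m and y of blank_mid in the frame of slot_seat between -0.008 and 0.008 m and z of blank_mid in the frame of slot_seat between 0.014 and 0.02 m and angle between the z axis of test_blank and the x axis of proof_rig, either way round below 0.12 rad and angle between the x axis of test_blank and the z axis of proof_rig, either way round below 0.12 rad and contact force between the arm and test_blank below 0.3 N and value of joint pull_handle below 0.004 m and linear speed of test_blank below 0.02 m/s), for 0.2 s.
2. the handle is drawn out until the pointer stands in the red band, the cage pressing on the blank (x of blank_mid in the frame of slot_seat between -0.004 and 0.004 m and y of blank_mid in the frame of slot_seat between -0.008 and 0.008 m and z of blank_mid in the frame of slot_seat between 0.014 and 0.02 m and angle between the z axis of test_blank and the x axis of proof_rig, either way round below 0.12 rad and angle between the x axis of test_blank and the z axis of proof_rig, either way round below 0.12 rad and value of joint pull_handle between 0.026 and 0.034 m and contact force between loading_cage and test_blank above 9 N and contact force between the fingers and loading_cage above 5 N and contact force between the arm and test_blank below 0.5 N), for 0.3 s.
At the end, for the whole second after the job is handed in: Blank on edge in both slots (within 4 mm in x, 8 mm in y, 3 mm in height, 0.12 rad of its seat), not touched by the arm; cage presses on it with over 9 N; fingers hold the T-handle (over 5 N) with the pointer in the red band (drawn 0.030 +- 0.004 m) (all of step 2); the arm keeps its last pose, push and grip.
It fails at once if the pointer is pulled more than 4 mm beyond the red band (value of joint pull_handle above 0.038 m).
It fails at once if the beech spacer disturbed (moved more than 20 mm) (distance of beech_spacer from where it was at the start of the episode above 0.02 m).
It fails at once if the calipers disturbed (moved more than 20 mm) (distance of calipers from where it was at the start of the episode above 0.02 m).
It fails at once if the tape roll disturbed (moved more than 20 mm) (distance of tape_ring from where it was at the start of the episode above 0.02 m).
It fails at once if the weight disturbed (moved more than 20 mm) (distance of steel_weight from where it was at the start of the episode above 0.02 m).
It also fails if it takes over 45 s, if anything falls off the work surface, if the arm or the gripper's body presses on something with over 40 N, if the wrist force passes 120 N, or if a joint passes its speed limit or range.

## Working session

There is one attempt and no reset: what is moved stays moved. The work goes in short steps, Python scripts to look and compute and a shell command to move; the robot and the scene stay as the last step left them, time stands still between calls to the robot, and variables do not carry over. Pictures are saved under pics/ and viewed, at most 10 in all, crops included, and the job is handed in when it is done.

```bash
mkdir -p pics; cat > h.py <<'E'
import numpy as np, cv2
from workcell import bot
def ray(cam,px,info=None):
    i=info or bot.camera_info(cam);K=np.array(i["intrinsics"]);T=np.array(i["extrinsics"])
    r,c=px; d=np.array([(c-K[0,2])/K[0,0],(r-K[1,2])/K[1,1]]);u=d.copy()
    for _ in range(20): u=d/(1+i["k1"]*(u@u))
    v=T[:3,:3]@np.array([u[0],u[1],1]); return T[:3,3],v
def at(cam,px,z,info=None):
    o,v=ray(cam,px,info); return o+v*(z-o[2])/v[2]
def proj(cam,P,info=None):
    i=info or bot.camera_info(cam);K=np.array(i["intrinsics"]);T=np.array(i["extrinsics"])
    p=T[:3,:3].T@(np.array(P)-T[:3,3]);u=p[:2]/p[2];u=u*(1+i["k1"]*(u@u))
    return (u[1]*K[1,1]+K[1,2],u[0]*K[0,0]+K[0,2])
def tri(pairs):
    A=0;b=0
    for cam,px in pairs:
        o,v=ray(cam,px);v=v/np.linalg.norm(v);M=np.eye(3)-np.outer(v,v);A=A+M;b=b+M@o
    return np.linalg.solve(A,b)
def save(cam,name):
    im=bot.read_camera(cam); cv2.imwrite("pics/"+name,im[:,:,::-1]); return im
E
python3 - <<'E'
from h import *
np.set_printoptions(precision=4,suppress=True)
for c in("top","scene"):
    save(c,c+"0.png"); print(c,np.array(bot.camera_info(c)["extrinsics"])[:3,3])
    for t in("test_blank","blank_mid","waiting_rack","proof_rig","slot_seat","handle_grip","pointer","proof_mark","beech_spacer"):
        print(c,t,[(np.round(d["pixel"]),round(d["conf"],2)) for d in bot.spot_point(c,t)[:4]])
E
```

```text
top [ 0.2718 -0.025   1.6031]
top test_blank [(array([277., 368.]), 0.69), (array([234., 355.]), 0.68), (array([289., 468.]), 0.61), (array([259., 422.]), 0.46)]
top blank_mid [(array([257., 422.]), 0.67), (array([232., 352.]), 0.49), (array([274., 366.]), 0.48), (array([286., 467.]), 0.47)]
top waiting_rack [(array([277., 413.]), 0.97)]
top proof_rig [(array([246., 250.]), 0.68)]
top slot_seat [(array([227., 248.]), 0.96)]
top handle_grip [(array([274., 251.]), 0.56), (array([192., 375.]), 0.2)]
top pointer []
top proof_mark [(array([251., 248.]), 0.7)]
top beech_spacer [(array([295., 412.]), 0.69)]
scene [0.0297 1.0242 0.6605]
scene test_blank [(array([195., 415.]), 0.78), (array([232., 326.]), 0.67), (array([205., 378.]), 0.5), (array([232., 375.]), 0.45)]
scene blank_mid [(array([198., 416.]), 0.83), (array([230., 324.]), 0.59), (array([235., 374.]), 0.52)]
scene waiting_rack [(array([221., 388.]), 0.68)]
scene proof_rig [(array([293., 287.]), 0.74)]
scene slot_seat [(array([278., 267.]), 0.94)]
scene handle_grip []
scene pointer []
scene proof_mark [(array([272., 300.]), 0.76)]
scene beech_spacer [(array([214., 405.]), 0.47)]
```

```bash
python3 - <<'E'
import cv2
a=cv2.imread("pics/top0.png");cv2.imwrite("pics/topc.png",cv2.resize(a[170:340,190:500],(800,439),interpolation=cv2.INTER_CUBIC))
b=cv2.imread("pics/scene0.png");cv2.imwrite("pics/scenec.png",cv2.resize(b[160:340,210:470],(800,554),interpolation=cv2.INTER_CUBIC))
E
```

```text
(no output)
```

View pics/topc.png

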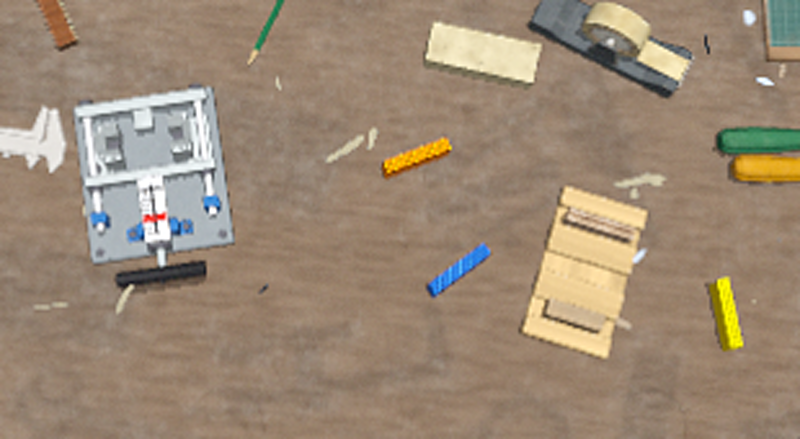

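View pics/scenec.png

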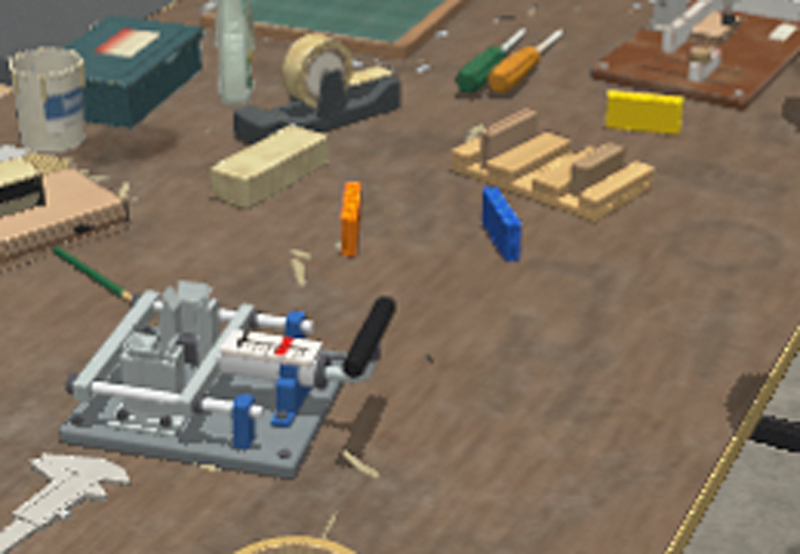

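The top view shows five candidates:
- Orange (231,352), blue (274,367) and yellow (291,471) are look-alikes lying on the table.
- The two pieces in the rack are at (257,422) and (292,412). The far one is thin and reddish, so it should be the blank. The near one is shorter, so it should be the spacer.

I'll confirm with the wrist camera once I'm over the rack.

```bash
python3 - <<'E'
from h import *
np.set_printoptions(precision=4,suppress=True)
bot.read_camera("top");bot.read_camera("scene")
def P(t,z,i=0):
    d=bot.spot_point("top",t); 
    if d: print(t,at("top",d[i]["pixel"],z),d[i]["conf"])
for t,z in(("blank_mid",.027),("waiting_rack",0),("proof_rig",0),("slot_seat",.03),("handle_grip",.074),("proof_mark",.057),("beech_spacer",.025)):P(t,z)
for t in("slot_seat","proof_mark","blank_mid","proof_rig","waiting_rack"):
    a=bot.spot_point("top",t);b=bot.spot_point("scene",t)
    if a and b: print(t,tri([("top",a[0]["pixel"]),("scene",b[0]["pixel"])]))
s=bot.read_state();from scipy.spatial.transform import Rotation as R
print(s["time"],s["tool_pos"],R.from_rotvec(s["tcp_rot"]).as_matrix())
i=bot.camera_info("wrist");print(R.from_rotvec(s["tcp_rot"]).as_matrix().T@(np.array(i["extrinsics"])[:3,3]-s["tool_pos"]),i["intrinsics"][0])
E
```

```text
blank_mid [ 0.571 -0.292  0.027] 0.71
waiting_rack [ 0.5199 -0.2844  0.    ] 0.74
proof_rig [0.59   0.1666 0.    ] 0.63
slot_seat [0.631  0.1791 0.03  ] 0.83
handle_grip [0.4889 0.1542 0.074 ] 0.78
proof_mark [0.6294 0.3753 0.057 ] 0.45
beech_spacer [ 0.4761 -0.2693  0.025 ] 0.69
slot_seat [0.6302 0.1787 0.0313]
proof_mark [0.5344 0.3171 0.1681]
blank_mid [ 0.5074 -0.2946  0.0823]
proof_rig [ 0.5901  0.1667 -0.0038]
waiting_rack [ 0.5256 -0.2841 -0.0068]
1.95 [ 0.299  -0.6052  0.2313] [[ 0.8966  0.4429  0.    ]
 [ 0.4429 -0.8966  0.    ]
 [ 0.     -0.     -1.    ]]
[ 0.0699 -0.0008 -0.1426] [398.1294   0.     321.0604]
```

The manual's scale: shifts go in shares of 62.5 mm and turns go in shares of pi rad. Converting my numbers, 0.0495 m is 0.792, -0.0226 m is -0.3616.

```bash
python3 -m jog '[[[0.792,-0.3616,0,0],[0.792,-0.3616,0,0],[0.792,-0.3616,0,0],[0.792,-0.3616,0,0],[0.792,-0.3616,0,0]]]' 1.0 40 | tail -3; python3 -m jog '[[[0.792,-0.3616,0,0],[0,0,0.16,-0.0573],[0,0,0.16,-0.0573],[0,0,0.16,-0.0573],[0,0,0,-0.0573]]]' | tail -3; python3 -m jog '[[[0,0,0,-0.035],[0,0,0,0]]]'
cat > look.py <<'E'
from h import *
import sys
from scipy.spatial.transform import Rotation as R
np.set_printoptions(precision=4,suppress=True)
s=bot.read_state();M=R.from_rotvec(s["tcp_rot"]).as_matrix();i=bot.camera_info("wrist")
print(s["time"],s["tool_pos"],"yaw tooly",np.degrees(np.arctan2(M[1,1],M[0,1])), M[:,2])
save("wrist",sys.argv[1])
for a in sys.argv[2:]:
    t,z=a.split(":")
    for d in bot.spot_point("wrist",t)[:3]:
        p=at("wrist",d["pixel"],float(z),i);print(t,np.round(d["pixel"],1),round(d["conf"],2),p,"in tool",M.T@(p-s["tool_pos"]))
E
python3 look.py w1.png blank_mid:.027 waiting_rack:0 beech_spacer:.025
```

```text
wrist_force: [-0.0, -0.2, 0.3]
width: 0.998
grip_force: 0.0
wrist_force: [0.2, -0.9, -0.6]
width: 1.006
grip_force: 0.0
time: 3.45
tool_pos: [0.5052, -0.3521, 0.2013]
tcp_rot: [2.513, 1.886, 0.0]
wrist_force: [-0.4, -0.3, 0.9]
width: 0.999
grip_force: 0.0
3.45 [ 0.5052 -0.3521  0.2013] yaw tooly -16.22597995448269 [ 0.  0. -1.]
blank_mid [302.9 332.6] 0.84 [ 0.4938 -0.4278  0.027 ] in tool [-0.0759  0.0102  0.1743]
blank_mid [117.7 390.3] 0.57 [ 0.578  -0.2921  0.027 ] in tool [0.0779 0.0531 0.1743]
beech_spacer [122.9 247.5] 0.8 [ 0.4715 -0.2651  0.025 ] in tool [ 0.0741 -0.0566  0.1763]
```

View pics/w1.png

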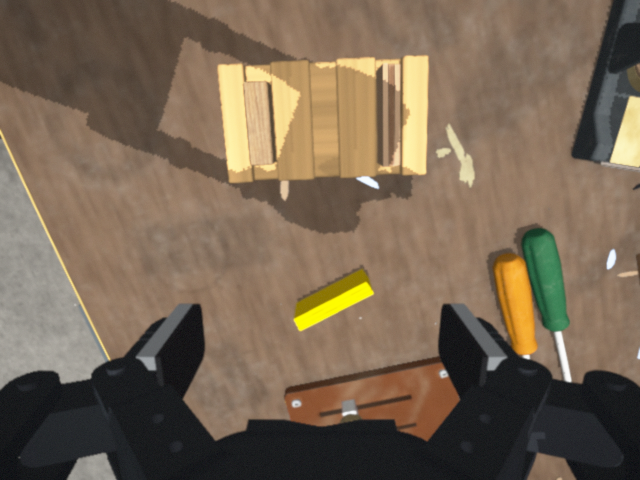

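The wrist view shows the blank at (117,390), with layered stripes on its top edge, in the right-hand groove. The plain wood-grained spacer is at (122,258) and the yellow look-alike at (300,333). I'll enlarge to confirm and measure.

```bash
python3 - <<'E'
from h import *
np.set_printoptions(precision=4,suppress=True)
i=bot.camera_info("wrist");im=cv2.imread("pics/w1.png")
cv2.imwrite("pics/w1c.png",cv2.resize(im[45:195,350:440],None,fx=4,fy=4,interpolation=cv2.INTER_CUBIC))
for t,z in(("test_blank",.044),("waiting_rack",.022),("beech_spacer",.03)):
  for d in bot.regions_of("wrist",t)[:3]:
    m=d["pixels"].astype(np.uint8);c=max(cv2.findContours(m,0,2)[0],key=cv2.contourArea)[:,0,::-1]
    P=np.array([at("wrist",p,z,i)[:2] for p in c]);r=cv2.minAreaRect((P*1000).astype(np.float32))
    print(t,d["box"],round(d["conf"],2),r)
E
```

```text
test_blank [374.9, 65.0, 398.0, 167.5] 0.75 ((573.3815307617188, -289.68939208984375), (71.32139587402344, 17.05652618408203), 76.55630493164062)
test_blank [292.8, 272.0, 375.0, 333.3] 0.56 ((494.58831787109375, -417.60113525390625), (72.13569641113281, 24.645347595214844), 13.275029182434082)
waiting_rack [219.4, 56.5, 431.6, 185.5] 0.94 ((529.2311401367188, -280.1304016113281), (90.90072631835938, 161.5259552001953), 76.49652099609375)
beech_spacer [242.3, 79.7, 279.0, 163.8] 0.59 ((481.31756591796875, -268.6687927246094), (61.733726501464844, 21.39654541015625), 76.51844024658203)
```

View pics/w1c.png

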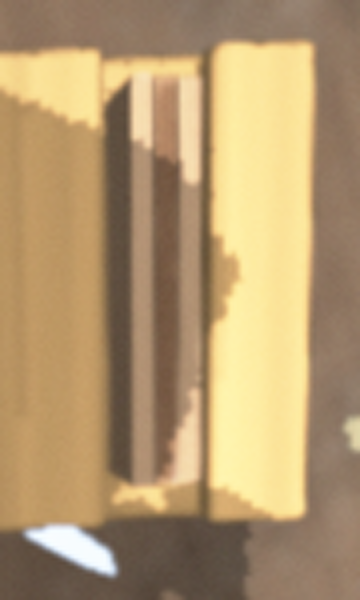

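The crop confirms it: the top edge has light and red-brown layers, at columns 382–400 and rows 63–166. Its centre is about (114.5, 391).

```bash
python3 - <<'E'
from h import *
from scipy.spatial.transform import Rotation as R
np.set_printoptions(precision=4,suppress=True)
i=bot.camera_info("wrist");s=bot.read_state();M=R.from_rotvec(s["tcp_rot"]).as_matrix()
p=at("wrist",(114.5,391),.044,i);a=at("wrist",(64,391.5),.044,i);b=at("wrist",(165,391),.044,i)
print(p,a-b,np.degrees(np.arctan2(*(a-b)[[1,0]])),"tool",M.T@(p-s["tool_pos"]))
M2=M@R.from_rotvec([0,0,-.047]).as_matrix();print("after turn",M2.T@(p-s["tool_pos"]))
E
```

```text
[ 0.5761 -0.2896  0.044 ] [0.017  0.0682 0.    ] 76.0293502339563 tool [0.0798 0.0507 0.1573]
after turn [0.0773 0.0544 0.1573]
```

In the tool's units: 0.05 m is 0.8, 0.04 m is 0.64, -0.045 rad / 3.1416 = -0.0143.

```bash
python3 -m jog '[[[0,0,0,-0.0143],[0.624,0.432,0.48,0],[0.616,0.432,0.8,0],[0,0,0.64,0],[0,0,0.48,0]]]' 0.6 | tail -5;python3 -m jog '[[[0,0,0.4048,0],[0,0,0,0]]]'; python3 look.py w2.png
```

```text
tool_pos: [0.5724, -0.291, 0.0535]
tcp_rot: [-2.466, -1.943, 0.001]
wrist_force: [-0.3, -1.7, -0.2]
width: 0.6
grip_force: 0.0
time: 4.68
tool_pos: [0.5705, -0.2909, 0.0277]
tcp_rot: [-2.464, -1.94, 0.003]
wrist_force: [-0.1, 0.9, -0.1]
width: 0.602
grip_force: 0.0
4.675 [ 0.5705 -0.2909  0.0277] yaw tooly -13.5913745714422 [-0.005   0.0029 -1.    ]
```

View pics/w2.png

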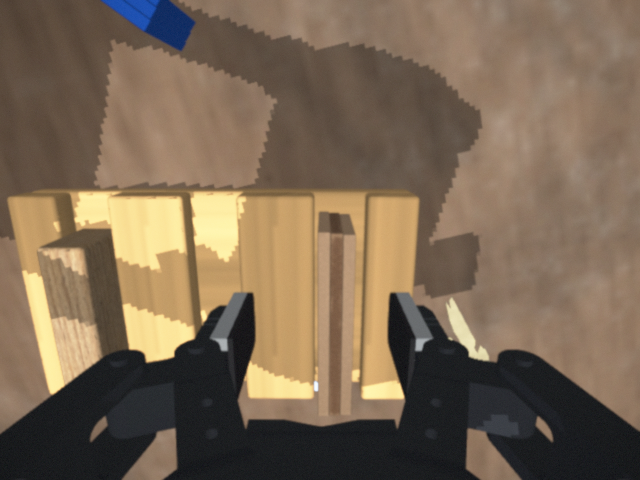

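The blank, at column 336, sits about 5 mm right of the finger centre at column 321. I'll correct that and grip.

In the tool's units: 0.005 m is 0.08, 0.0025 m is 0.04.

```bash
python3 -m jog '[[[0.04,0.08,0,0],[0,0,0.0352,0],[0,0,0,0]]]' - | tail -5;python3 -m jog '[[[0,0,0,0],[0,0,0,0],[0,0,0,0],[0,0,0,0],[0,0,0,0]]]' 0.0 40;
```

```text
tool_pos: [0.5787, -0.2912, 0.0292]
tcp_rot: [2.467, 1.943, 0.001]
wrist_force: [-0.0, 0.5, -0.3]
width: 0.599
grip_force: 0.0
time: 5.72
tool_pos: [0.5781, -0.291, 0.0284]
tcp_rot: [-2.468, -1.943, 0.0]
wrist_force: [-0.9, 0.6, 2.1]
width: 0.13
grip_force: 44.2
```

In the tool's units: -0.05 m is -0.8, 0.04 m is 0.64.

```bash
python3 -m jog '[[[0,0,-0.48,0],[0,0,-0.8,0],[0,0,-0.8,0],[0.64,-0.08,0,0],[0.64,-0.08,0,0]]]' - | tail -5;python3 -m jog '[[[0.8,-0.1056,0,0],[0.8,-0.1056,0,0],[0.8,-0.1056,0,0],[0.8,-0.1056,0,0],[0.8,-0.1056,0,0]]]'|tail -2; python3 -m jog '[[[0.8,-0.1056,0,0],[0,0,0,-0.0573],[0,0,0,-0.0573],[0,0,0,0],[0,0,0,0]]]'; python3 look.py w3.png slot_seat:.03 proof_rig:0 handle_grip:.074 proof_mark:.057 pointer:.057
```

```text
tool_pos: [0.5878, -0.2107, 0.1595]
tcp_rot: [2.468, 1.94, 0.002]
wrist_force: [0.2, 0.6, -1.2]
width: 0.131
grip_force: 44.0
width: 0.134
grip_force: 44.0
time: 7.6
tool_pos: [0.619, 0.0899, 0.1581]
tcp_rot: [-2.084, -2.35, 0.0]
wrist_force: [-0.6, 0.3, -1.1]
width: 0.134
grip_force: 44.0
7.6 [0.619  0.0899 0.1581] yaw tooly 6.863251465243598 [-0.0003 -0.     -1.    ]
slot_seat [ 99.2 354.2] 0.66 [0.6303 0.18   0.03  ] in tool [0.0881 0.022  0.1281]
proof_rig [108.4 280. ] 0.8 [0.5802 0.1696 0.    ] in tool [ 0.0838 -0.029   0.1581]
proof_rig [311.2 303.7] 0.63 [0.6145 0.0127 0.    ] in tool [-0.0761 -0.0137  0.1581]
handle_grip [117.8 100.3] 0.74 [0.4892 0.1511 0.074 ] in tool [ 0.0763 -0.1215  0.0841]
proof_mark [107.7 216.3] 0.9 [0.5489 0.1638 0.057 ] in tool [ 0.0817 -0.0607  0.1011]
proof_mark [102.6 263.2] 0.36 [0.576  0.1698 0.057 ] in tool [ 0.0845 -0.0331  0.1011]
pointer [101.8 265.4] 0.76 [0.5773 0.1704 0.057 ] in tool [ 0.0849 -0.0318  0.1011]
pointer [314.9 304. ] 0.57 [0.6144 0.0379 0.057 ] in tool [-0.0511 -0.0108  0.1011]
```

View pics/w3.png

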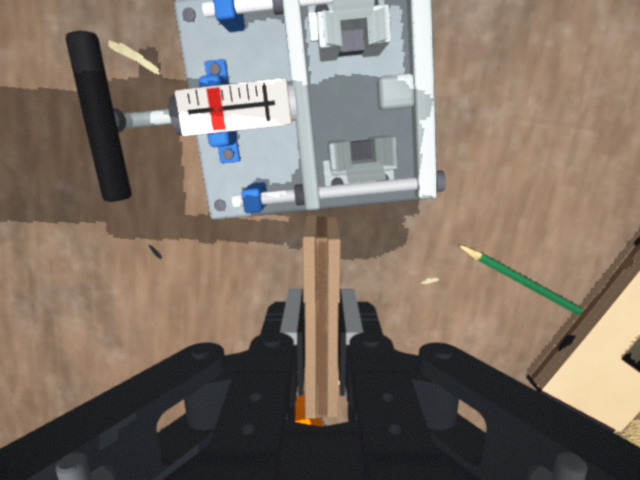

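The blank is held straight at column 321, rows 217–415. The rig shows the handle at (118,100), red band at (108,216), pointer at (102,266) and the two slots at (38,355) and (151,360).

```bash
python3 - <<'E'
from h import *
from scipy.spatial.transform import Rotation as R
np.set_printoptions(precision=4,suppress=True)
i=bot.camera_info("wrist");s=bot.read_state();M=R.from_rotvec(s["tcp_rot"]).as_matrix()
def ang(p,q,z):
    a,b=at("wrist",p,z,i),at("wrist",q,z,i);return np.degrees(np.arctan2(*(b-a)[[1,0]]))
print("handle",ang((190,116),(40,82),.08)-90,"base edge",ang((219,212),(197,437),.012),"crosshead",ang((205,310),(5,292),.046)-90, "far",ang((193,428),(5,425),.046)-90)
zt=s["tool_pos"][2]+.0156
for px in((217,321.5),(415,320.5)): p=at("wrist",px,zt,i);print("blank end",M.T@(p-s["tool_pos"]))
for px in((38,355),(151,360)):print("slot",at("wrist",px,.03,i))
th=np.radians(11.5);S=np.array([.6305,.1795,.03]);
T=M@R.from_rotvec([0,0,-(th-np.radians(6.86))]).as_matrix();print(-(th-np.radians(6.86)),T.T@(S-s["tool_pos"]))
E
```

```text
handle 12.909586550211657 base edge 12.69824509708317 crosshead 11.698042145698125 far 11.667444017004755
blank end [ 0.042   0.0007 -0.0156]
blank end [-0.0353  0.0004 -0.0156]
slot [0.6256 0.2163 0.03  ]
slot [0.6388 0.148  0.03  ]
-0.08098327729253689 [0.0855 0.0292 0.1283]
```

In the tool's units: 0.042 m is 0.672, 0.04 m is 0.64, -0.086 rad / 3.1416 = -0.0274.

```bash
python3 -m jog '[[[0,0,0,-0.0274],[0.64,0.2352,0,0],[0.672,0.2352,0,0],[0,0,0.48,0],[0,0,0.32,0]]]' - | tail -5;python3 -m jog '[[[0,0,0,0],[0,0,0,0]]]'; python3 look.py w4.png slot_seat:.03  handle_grip:.074 proof_mark:.057 pointer:.057
```

```text
tool_pos: [0.6303, 0.1767, 0.1069]
tcp_rot: [-1.976, -2.441, 0.002]
wrist_force: [0.6, 0.1, -1.0]
width: 0.134
grip_force: 44.0
time: 8.78
tool_pos: [0.6313, 0.1758, 0.1087]
tcp_rot: [1.979, 2.44, 0.001]
wrist_force: [0.2, -0.3, -0.8]
width: 0.132
grip_force: 44.0
8.775 [0.6313 0.1758 0.1087] yaw tooly 11.918624533510608 [ 0.0005  0.0001 -1.    ]
handle_grip [270.6  19.8] 0.63 [0.488  0.1502 0.074 ] in tool [ 0.0045 -0.1455  0.0346]
proof_mark [257.3 158.9] 0.95 [0.5487 0.1644 0.057 ] in tool [ 0.0058 -0.0832  0.0517]
pointer [259.7 214.5] 0.59 [0.5772 0.1691 0.057 ] in tool [ 0.0046 -0.0543  0.0517]
```

View pics/w4.png

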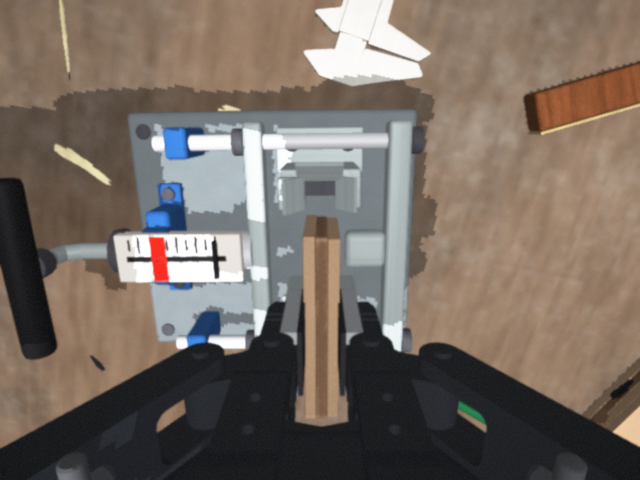

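In the tool's units: 0.02 m is 0.32, 0.012 m is 0.192.

```bash
python3 -m jog '[[[0.032,0,0.32,0],[0,0,0.32,0],[0,0,0.192,0],[0,0,0,0]]]' - | tail -5;python3 -m jog '[[[0,0,0.064,0],[0,0,0,0]]]';python3 -m jog '[[[0,0,0.032,0],[0,0,0,0]]]'
```

```text
tool_pos: [0.6293, 0.1781, 0.054]
tcp_rot: [-1.976, -2.44, 0.004]
wrist_force: [1.1, 0.7, 0.9]
width: 0.135
grip_force: 44.0
time: 9.78
tool_pos: [0.6303, 0.1783, 0.0522]
tcp_rot: [-1.978, -2.441, 0.0]
wrist_force: [-0.2, 0.1, 0.1]
width: 0.136
grip_force: 44.0
time: 10.02
tool_pos: [0.6305, 0.1784, 0.0504]
tcp_rot: [1.978, 2.441, 0.0]
wrist_force: [-0.2, -0.3, -0.2]
width: 0.137
grip_force: 44.0
```

In the tool's units: 0.0015 m is 0.024.

```bash
python3 -m jog '[[[0,0,0.024,0],[0,0,0,0]]]' - | tail -5;python3 -m jog '[[[0,0,0.016,0],[0,0,0,0]]]'|tail -4; python3 look.py w5.png
```

```text
tool_pos: [0.6304, 0.1783, 0.0487]
tcp_rot: [-1.978, -2.441, 0.0]
wrist_force: [0.5, 0.0, -0.2]
width: 0.134
grip_force: 44.0
tcp_rot: [1.977, 2.441, 0.0]
wrist_force: [-0.6, 0.3, 3.5]
width: 0.131
grip_force: 44.5
10.525 [0.6306 0.1784 0.0483] yaw tooly 11.978118397032802 [ 0.0001  0.     -1.    ]
```

View pics/w5.png

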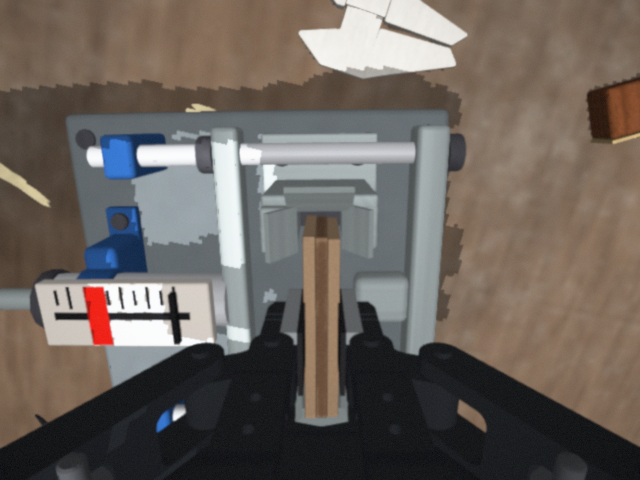

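It touched down at the expected height, with the far end inside the slot at (215,321). Now I'll release and rise.

In the tool's units: -0.04 m is -0.64, -0.03 m is -0.48.

```bash
python3 -m jog '[[[0,0,0,0],[0,0,0,0],[0,0,-0.16,0],[0,0,-0.48,0],[0,0,-0.64,0]]]' 0.3 | tail -5;python3 -m jog '[[[0,0,-0.48,0],[0,0,0,0],[0,0,0,0]]]' 0.5|tail -4; python3 look.py w6.png blank_mid:.047 handle_grip:.074 proof_mark:.057 pointer:.057
```

```text
tool_pos: [0.6295, 0.1781, 0.1277]
tcp_rot: [-1.977, -2.44, 0.003]
wrist_force: [0.1, 0.4, -0.1]
width: 0.304
grip_force: 0.0
tcp_rot: [-1.977, -2.441, 0.001]
wrist_force: [0.0, -0.0, 0.1]
width: 0.501
grip_force: 0.0
11.575 [0.63   0.1782 0.1573] yaw tooly 11.974004093732795 [-0.0006 -0.0002 -1.    ]
blank_mid [240.7 324. ] 0.85 [0.633  0.1769 0.047 ] in tool [-0.0018  0.0027  0.1103]
blank_mid [238.1 238.2] 0.73 [0.5772 0.1669 0.047 ] in tool [-0.0001 -0.054   0.1103]
handle_grip [245.9  79.9] 0.69 [0.4882 0.1507 0.074 ] in tool [ 0.0025 -0.1444  0.0834]
proof_mark [240.2 189.6] 0.84 [0.5485 0.1622 0.057 ] in tool [ 0.0013 -0.083   0.1004]
pointer [239.8 234.9] 0.89 [0.5768 0.1685 0.057 ] in tool [ 0.0016 -0.054   0.1003]
```

View pics/w6.png

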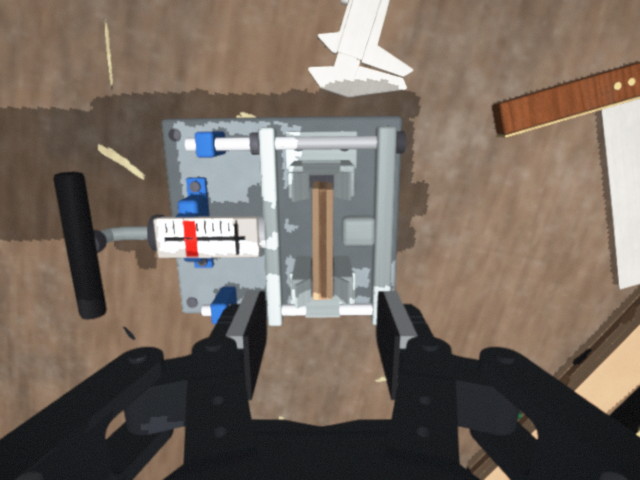

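The blank is seated in both slots, spanning rows 178–300 at column 322. The handle bar runs from (175,70) to (315,92). Next I'll move over the handle.

In the tool's units: -0.0484 m is -0.7744, 0.002 m is 0.032.

```bash
python3 -m jog '[[[0.032,-0.768,0,0],[0,-0.768,0,0],[0,-0.7744,0,0],[0,0,0.64,0],[0,0,0,0]]]' 0.42 | tail -5; python3 look.py w7.png handle_grip:.074 proof_mark:.057 pointer:.057
```

```text
tool_pos: [0.4853, 0.1495, 0.1147]
tcp_rot: [-1.975, -2.438, 0.009]
wrist_force: [-0.4, 0.4, -0.8]
width: 0.421
grip_force: 0.0
12.45 [0.4853 0.1495 0.1147] yaw tooly 11.97872820245953 [-0.0069 -0.0017 -1.    ]
handle_grip [275.8 324.7] 0.74 [0.4874 0.1499 0.074 ] in tool [-0.      0.0025  0.0407]
pointer [265.3 495.7] 0.79 [0.5771 0.1685 0.057 ] in tool [-0.0004  0.0942  0.057 ]
pointer [234.9 469.9] 0.55 [0.5583 0.1817 0.057 ] in tool [0.0164 0.0785 0.0571]
```

```bash
python3 -m jog '[[[0,0.016,0.48,0],[0,0,0.352,0],[0,0,0.08,0],[0,0,0,0],[0,0,0,0]]]' | tail -5; python3 look.py w8.png handle_grip:.074 proof_mark:.057 pointer:.057
```

```text
tool_pos: [0.4911, 0.1509, 0.0621]
tcp_rot: [1.977, 2.44, 0.003]
wrist_force: [-0.2, -1.0, -0.7]
width: 0.418
grip_force: 0.0
13.275 [0.4911 0.1509 0.0621] yaw tooly 11.974955840982432 [ 0.0023  0.0006 -1.    ]
handle_grip [327.6 308.9] 0.7 [0.4874 0.15   0.074 ] in tool [-0.0001 -0.0038 -0.0119]
proof_mark [306.7 462.1] 0.76 [0.5481 0.163  0.057 ] in tool [0.     0.0582 0.0052]
pointer [306.2 534.2] 0.57 [0.5775 0.1692 0.057 ] in tool [0.     0.0883 0.0053]
```

In the tool's units: -0.002 m is -0.032.

```bash
python3 -m jog '[[[0,-0.032,0.032,0],[0,0,0,0],[0,0,0,0]]]' | tail -5;  python3 -m jog '[[[0,0,0,0],[0,0,0,0],[0,0,0,0],[0,0,0,0],[0,0,0,0]]]' 0 70 | tail -5; python3 look.py w9.png handle_grip:.074 proof_mark:.057 pointer:.057
```

```text
tool_pos: [0.4877, 0.1501, 0.0587]
tcp_rot: [-1.978, -2.441, 0.0]
wrist_force: [-0.2, 0.1, 0.7]
width: 0.42
grip_force: 0.0
tool_pos: [0.4881, 0.1502, 0.059]
tcp_rot: [1.977, 2.441, 0.001]
wrist_force: [-0.1, 0.3, 1.9]
width: 0.159
grip_force: 68.3
14.475 [0.4881 0.1502 0.059 ] yaw tooly 11.980505169959702 [ 0.0005  0.0001 -1.    ]
handle_grip [332.6 321.5] 0.66 [0.489 0.15  0.074] in tool [-0.0004  0.0008 -0.015 ]
handle_grip [260.3 499.6] 0.49 [0.5427 0.1892 0.074 ] in tool [ 0.0268  0.0616 -0.015 ]
pointer [309.4 544.5] 0.8 [0.5769 0.1692 0.057 ] in tool [0.0001 0.0908 0.002 ]
```

In the tool's units: -0.005 m is -0.08, -0.004 m is -0.064.

```bash
python3 -m jog '[[[0,-0.064,0,0],[0,-0.08,0,0],[0,-0.08,0,0],[0,-0.08,0,0],[0,0,0,0]]]' | tail -5;  python3 -m jog '[[[0,-0.064,0,0],[0,-0.064,0,0],[0,-0.048,0,0],[0,0,0,0],[0,0,0,0]]]' | tail -5; python3 look.py w10.png handle_grip:.074 proof_mark:.057 pointer:.057
```

```text
tool_pos: [0.4703, 0.1463, 0.059]
tcp_rot: [1.976, 2.439, 0.004]
wrist_force: [7.8, -0.0, -3.2]
width: 0.162
grip_force: 68.3
tool_pos: [0.4609, 0.1442, 0.0591]
tcp_rot: [1.975, 2.438, 0.007]
wrist_force: [9.2, 0.8, -5.4]
width: 0.158
grip_force: 68.3
15.925 [0.4609 0.1442 0.0591] yaw tooly 11.979188164395106 [ 0.0059  0.001  -1.    ]
handle_grip [332.5 319.3] 0.57 [0.461  0.1438 0.074 ] in tool [-0.0004  0.     -0.0149]
proof_mark [309.1 519.2] 0.61 [0.5398 0.161  0.057 ] in tool [0.0001 0.0807 0.0026]
pointer [308.7 541.4] 0.64 [0.5488 0.163  0.057 ] in tool [0.0002 0.0899 0.0026]
```

In the tool's units: -0.003 m is -0.048, -0.002 m is -0.032.

```bash
python3 -m jog '[[[0,-0.048,0,0],[0,-0.048,0,0],[0,-0.032,0,0],[0,0,0,0],[0,0,0,0]]]' | tail -5; python3 look.py w11.png handle_grip:.074 proof_mark:.057 pointer:.057
```

```text
tool_pos: [0.454, 0.1427, 0.0591]
tcp_rot: [1.974, 2.437, 0.009]
wrist_force: [12.2, 1.1, -8.5]
width: 0.16
grip_force: 68.3
16.75 [0.454  0.1427 0.0591] yaw tooly 11.983425796037377 [ 0.0077  0.0013 -1.    ]
handle_grip [332.8 318.4] 0.64 [0.4537 0.1421 0.074 ] in tool [-0.0006 -0.0003 -0.0149]
proof_mark [309.9 534.4] 0.84 [0.5393 0.1603 0.057 ] in tool [-0.0004  0.0871  0.0028]
pointer [309.6 545. ] 0.62 [0.5436 0.1613 0.057 ] in tool [-0.0004  0.0916  0.0029]
```

In the tool's units: -0.0025 m is -0.04, -0.0022 m is -0.0352.

```bash
python3 -m jog '[[[0,-0.04,0,0],[0,-0.0352,0,0],[0,0,0,0],[0,0,0,0],[0,0,0,0]]]' | tail -5; python3 look.py w12.png handle_grip:.074 proof_mark:.057 pointer:.057; python3 -c "
import cv2;a=cv2.imread('pics/w12.png');cv2.imwrite('pics/w12c.png',a[180:480,240:640])"
```

```text
tool_pos: [0.4499, 0.1418, 0.0592]
tcp_rot: [1.974, 2.437, 0.01]
wrist_force: [14.6, 1.8, -9.6]
width: 0.158
grip_force: 68.4
17.575 [0.4499 0.1418 0.0592] yaw tooly 11.983480812272523 [ 0.0088  0.0015 -1.    ]
handle_grip [328.9 322.3] 0.83 [0.4506 0.1429 0.074 ] in tool [ 0.001   0.0011 -0.0148]
proof_mark [304.4 546.6] 0.94 [0.5394 0.1627 0.057 ] in tool [0.0019 0.0919 0.003 ]
pointer [308.8 542.4] 0.84 [0.5384 0.1605 0.057 ] in tool [-0.      0.0905  0.003 ]
```

View pics/w12c.png

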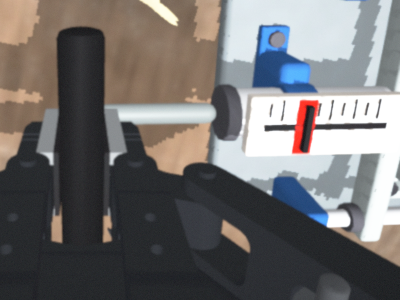

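The pointer, at (128,306) in the crop, stands in the middle of the red band (columns 296–319). I'll hold briefly and hand in.

```bash
python3 -m jog '[[[0,0,0,0],[0,0,0,0],[0,0,0,0],[0,0,0,0]]]' | tail -5; python3 -c "
from workcell import bot
print(bot.finish_job())"
```

```text
tool_pos: [0.4499, 0.1418, 0.0592]
tcp_rot: [1.974, 2.437, 0.01]
wrist_force: [13.8, 1.4, -10.7]
width: 0.158
grip_force: 68.4
the job is handed in; nothing more can be done
None
```

I handed the job in at about 18 s with the blank seated in both slots and the handle still held under load, pointer in the middle of the red band (about 30 mm drawn, about 14 N); the hand-in gave no verdict.

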